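# Fit the tilting head and hold the slide flush on its slope

### The job

Move the tilting head (the one with the sloped top, not the flat one) from the storage block to the inspection stage, set its tapered plug fully home in the stage's socket and let go of it. Then take the sample slide by its rib, bring its underside flush against the sloped face, centred and with its long side running up the slope, and keep it pressed there gently but firmly (about 8 N): finish while still holding it against the face. Do not disturb anything else on the bench.

Things in the scene. Friction and masses are not known exactly. Their poses are not given: they have to be found in the camera images.
- tilt_head: Tilting stage head, dark steel, 0.3 to 0.5 kg. Origin: plug axis, at the underside of its foot plate (60 in x, 44 in y, 8 thick); z up. Below it a round tapered plug, 22 long, diameter 24 at the top, 16 at the tip. Its slope looks to its -x, at the start towards the robot within about 0.3 rad. Starts in either well of the storage block, foot plate on the block's top.
- head_grip (a point): Where to grip the tilting head: middle of its body, 22 above its origin. The body is 30 (x) by 44 (y), with flat vertical sides at y = +-22 up to 28 above the origin; thin cheeks (12 wide in x) carry these sides on up to 44. The plate above is narrower (36), its highest edge at most 63 above the origin. x, y, z as the head's.
- tilt_face: Sloped aluminium plate on the tilting head, 60 (x, up the slope) by 36 (y) by 6. Origin on its hinge axis, 38 above the head's origin; y along the hinge (the head's y), z square to the face. Slope 16 to 30 degrees from level, different every time, held by a stiff friction hinge (0.7 N m): match it, do not force it.
- face_mid (a point): Middle of the sloped upper face, 8 off the hinge axis; axes as tilt_face.
- socket (a point): Mouth centre of the round socket in the inspection stage, at the top of the stage's aluminium block (80 by 70, top 32 above the bench; white base plate 110 by 100 by 6). Hole diameter 27, depth 27, straight. z up. Fully home, the head's foot plate rests on the block: head origin at this point.
- well_near (a point): Mouth centre of the storage block's well nearer the robot. Block: grey plastic, 175 (x) by 64 (y) by 32 high, holes like the socket's.
- well_far (a point): Mouth centre of the storage block's other well, 84 from the near one.
- slide: Sample slide lying flat on the bench: aluminium plate 70 (x) by 36 (y) by 4 thick, with an upright white plastic grip rib in its middle, 44 (x) by 14 (y), from 4 to 30 above the underside. Origin: centre of the underside, z up. 0.07 kg. Grip the rib across y, about 24 above the underside.
- flat_head: Bystander: second head with the same foot and plug but a flat round top (diameter 40, total height 38 over the foot's underside), in the other well. Leave it there. Origin as the tilting head's.
- drive: Bystander: open hard drive 147 by 102 by 26, far side of the bench. Origin under its centre.
- old_drive: Bystander: open hard drive 147 by 102 by 26, near the robot on its right. Origin under its centre.
- platter: Bystander: bare disc, diameter 95, 4 thick. Origin under its centre.
- screw_dish: Bystander: small steel dish, diameter 64, 22 high. Origin under its centre.
- jar: Bystander: closed amber jar, diameter 44, 60 high. Origin under its centre.
- driver: Bystander: screwdriver 150 long, lying near the robot. Origin at about its middle.
- tray: Bystander: clear parts tray 120 by 160 by 30, on the robot's left. Origin under its centre.
Not all that is in view belongs to the job. Leave any brown look-alike of the tilt_head alone.

How it is judged:
By the outcome, as a careful person would: the job done as asked, in the order asked, and still so for the second after the job is handed in, while the arm keeps its last pose, push and grip.
It also fails if it takes over 72 s, if anything falls off the work surface, if the arm or the gripper's body presses on something with over 40 N, if the wrist force passes 120 N, or if a joint passes its speed limit or range.

### The arm

A 6-joint arm with a two-finger parallel gripper is mounted at the origin on the work surface. World frame = base frame: x ahead of the robot, y to its left, z up, the work surface at z = 0. Lengths are in m, angles in degrees, forces in N, time in s.
With the tool pointing down it reaches from about 0.375 to 0.9 m from the base axis. Payload 3.1 kg.
Tool frame: the origin (TCP) lies on the centre line of the jaws, within the pads' length; the fingertips stand 25 mm ahead of it and the grasp point (between the pads) lies 6 mm ahead of it; z points along the fingers, y is the line along which they close (so a half turn about z gives the same grasp; the last joint's range is limited). The gripper opens to 87 mm and grips with 3 to 60 N. Pads are 19 mm wide; open, the fingers measure 117 mm over their backs; the gripper's body (75 mm by 190 mm) begins 51 mm behind the grasp point.
Start: joints at [54.861, 30.224, 82.088, -0, 67.689, -10.227], TCP at [0.263, 0.567, 0.248] pointing down, gripper open.
Joint ranges: [-176.69, 176.69], [-43.24, 126.21], [12.49, 139.97], [-82, 262], [0, 151.66], [-163.58, 163.58]. Speed limits (degrees/s): [159.86, 159.86, 180, 180, 180, 180].

### API

Orientations are given as a 3x3 rotation matrix whose columns are the frame's x, y, z axes.
In Python, from rig import bot, cams, models gives the robot as it stands. The module is installed in compiled form; this text tells all that it offers.
- The arm moves only by the shell command python3 -m handwheel 'ROWS' [OPENING]. ROWS is JSON, a list of rows, each a list of 6 numbers: the shift along the world's x, y, z each as a share of 1 m, from -1 to 1, then the turn, a rotation vector about the world's x, y, z each as a share of 2 rad, from -1 to 1. In form: [[dx, dy, dz, wx, wy, wz], ...]. A call has exactly 8 rows; each row is the pose to reach, as a shift and turn from the pose commanded when the call began; what a row does not reach only later rows make up. A row lasts 1/12 s, in which the tool goes at most 41.7 mm and 7.16 degrees, less where a joint would pass 70% of its speed; a pose out of reach is approached as far as the arm can. A call with a number of a shift or a turn outside -1 to 1 is refused whole. A call with a gripper value outside its range is refused whole. OPENING is the opening, from -1 (shut) to 1 (fully open), so that 0 is half open, set as the call begins (- or left out, the last holds). The fingers move at their own pace and stop on an object; the grip force is fixed at half the most. Time passes only in rows, so rows that repeat a pose let the fingers close, or fill a call up. It gives the time, the measured TCP pose, the force, the opening and the grip force at its end, in the units of the state.
- bot.read_state(): the state, without advancing time (a new reading comes with each control period).
- cams.capture(name): name is "scene" or "top" or "wrist"; returns (picture, depth): 400x640x3 uint8, blue, green, red; 400x640 float32, m along the optical axis (not along the pixel's ray), 0 where there is no reading.
- cams.calibration(name): a dict with "mtx" (3x3 intrinsics, pixels), "R" (3x3) and "t" (3): a world point X has camera coordinates R X + t; the wrist camera has in their place "tool_from_camera" (4x4, takes a point from camera to tool coordinates, whose origin is the TCP and whose axes are the flange's). Camera axes: x right, y down, z forward; pixel columns grow to the right and rows downward; lengths in m; the calibration is good to about 2 mm. A picture is of the moment at which its call begins: read the wrist's pose just before it. calibration takes no time and is no camera call.
- bot.hand_in(): hands the job in; it is judged then, once.
Trained networks look in the newest picture that a camera, given by its name, has taken for a name from the list of things; names that differ only in an ending like _2 or _b are one class to them, and where a whole thing is asked for, a point or a joint stands for the part that bears it (a point fixed in the world has none). Each returns a list of dicts, best first, with "conf" (0 to 1); they miss things now and then, are a little off and sometimes report something else, mostly with a low value. They report only what shows in the picture. A call takes as long as a camera call. They do not tell look-alikes from the thing itself.
- models.spot_in(query, camera): "position" ([column, row] in pixels, amid what is visible of it).
- models.tip_of(query, camera): "position" ([column, row] in pixels: a listed point, or the origin of a listed thing).
The state is a dict: "time_s": time; "joint_positions": joint angles; "qvel": joint speeds; "tau": joint torques, N m; "position": TCP position; "tcp_rot": TCP orientation; "force": force on the tool from outside, world axes, zero at the start; "moment": the same for the moment, N m; "opening": opening from 0.0 (shut) to 1.0 (fully open); "grasp_force": force on a finger pad.
Only numpy, scipy, OpenCV 4.12 (cv2) and the standard library are available. Lean on these libraries where they do the work, as an engineer would, in place of code of your own. Each camera call takes 0.05 s, during which the arm holds its last target. There are 200 camera calls.

## Working session

There is one attempt and no reset: what is moved stays moved. The work goes in short steps, Python scripts to look and compute and a shell command to move; the robot and the scene stay as the last step left them, time stands still between calls to the robot, and variables do not carry over. Pictures are saved under pics/ and viewed, at most 10 in all, crops included, and the job is handed in when it is done.

```bash
mkdir -p pics; cat > h.py <<'E'
import numpy as np, cv2
from rig import bot, cams, models
def cap(n):
    s=bot.read_state(); im,d=cams.capture(n); c=cams.calibration(n)
    K=np.array(c["mtx"])
    if n=="wrist":
        T=np.array(c["tool_from_camera"]); R=np.array(s["tcp_rot"]); p=np.array(s["position"])
        Rw=R@T[:3,:3]; tw=R@T[:3,3]+p
    else:
        R=np.array(c["R"]); t=np.array(c["t"]).ravel(); Rw=R.T; tw=-R.T@t
    return im,d,K,Rw,tw
def cloud(d,K,Rw,tw):
    v,u=np.mgrid[:d.shape[0],:d.shape[1]]
    P=np.stack([(u-K[0,2])/K[0,0]*d,(v-K[1,2])/K[1,1]*d,d],-1)
    W=P@Rw.T+tw; W[d<=0]=np.nan
    return W
def proj(X,K,Rw,tw):
    c=(np.asarray(X)-tw)@Rw; return (K@c)[:2]/c[2]
E
python3 - <<'E'
from h import *
s=bot.read_state(); print({k:np.round(v,3).tolist() for k,v in s.items()})
for n in ("top","scene"):
    im,d,K,Rw,tw=cap(n); cv2.imwrite(f"pics/{n}0.png",im); np.savez(f"{n}0.npz",im=im,d=d,K=K,Rw=Rw,tw=tw)
    W=cloud(d,K,Rw,tw); print(n,"cam at",tw.round(3),"K",K[0,0])
    for q in ("tilt_head","face_mid","socket","well_near","well_far","slide","flat_head"):
        for r in models.tip_of(q,n)[:3]:
            u,v=np.round(r["position"]).astype(int); 
            print(q,round(r["conf"],2),u,v,W[min(v,399),min(u,639)].round(3))
E
```

```text
{'time_s': 0.0, 'joint_positions': [54.86, 30.281, 82.157, 0.002, 67.687, -10.228], 'qvel': [0.081, 0.036, -0.064, 0.042, 0.053, -0.029], 'tau': [0.0, -44.005, -17.659, 0.063, 0.058, -0.0], 'position': [0.263, 0.566, 0.247], 'tcp_rot': [[-0.907, 0.421, -0.001], [0.421, 0.907, -0.002], [0.0, -0.002, -1.0]], 'force': [0.485, 0.465, -0.313], 'moment': [-0.021, 0.001, 0.024], 'grasp_force': 0.0, 'opening': 1.0}
top cam at [0.437 0.013 1.522] K 517.9608254586389
tilt_head 0.92 356 134 [ 0.705 -0.136  0.066]
tilt_head 0.81 419 179 [ 0.572 -0.309  0.067]
tilt_head 0.63 400 133 [ 0.705 -0.261  0.067]
face_mid 0.85 422 181 [ 0.566 -0.316  0.073]
face_mid 0.79 357 132 [ 0.711 -0.139  0.065]
face_mid 0.5 401 128 [ 0.718 -0.263  0.071]
socket 0.91 229 206 [0.514 0.237 0.007]
well_near 0.56 335 170 [ 0.605 -0.073  0.059]
well_near 0.41 265 252 [0.377 0.134 0.021]
well_far 0.68 380 178 [ 0.577 -0.198  0.077]
slide 0.77 318 232 [ 0.431 -0.021  0.026]
flat_head 0.9 381 206 [ 0.499 -0.199  0.066]
flat_head 0.74 378 174 [ 0.588 -0.192  0.079]
flat_head 0.47 319 232 [ 0.43  -0.023  0.03 ]
scene cam at [1.064 0.486 1.275] K 401.9396276829267
tilt_head 0.75 273 184 [ 0.605 -0.183  0.081]
tilt_head 0.49 237 199 [ 0.725 -0.247  0.05 ]
tilt_head 0.46 260 172 [ 0.58  -0.289  0.027]
face_mid 0.66 274 174 [ 0.54  -0.258  0.002]
face_mid 0.62 263 216 [ 0.713 -0.119  0.067]
face_mid 0.55 251 161 [ 0.585 -0.325  0.067]
socket 0.89 378 246 [0.514 0.233 0.029]
well_near 0.95 290 171 [ 0.517 -0.188  0.066]
well_far 0.89 277 184 [ 0.591 -0.178  0.07 ]
slide 0.53 339 196 [ 0.447 -0.005  0.01 ]
slide 0.42 275 182 [ 0.595 -0.183  0.082]
flat_head 0.48 289 172 [ 0.517 -0.193  0.054]
```

```bash
python3 - <<'E'
import cv2
im=cv2.imread("pics/top0.png")
cv2.imwrite("pics/a.png",cv2.resize(im[90:290,180:460],(784,560),interpolation=cv2.INTER_CUBIC))
im=cv2.imread("pics/scene0.png")
cv2.imwrite("pics/b.png",cv2.resize(im[130:290,200:420],(792,576),interpolation=cv2.INTER_CUBIC))
E
```

```text
(no output)
```

View pics/a.png

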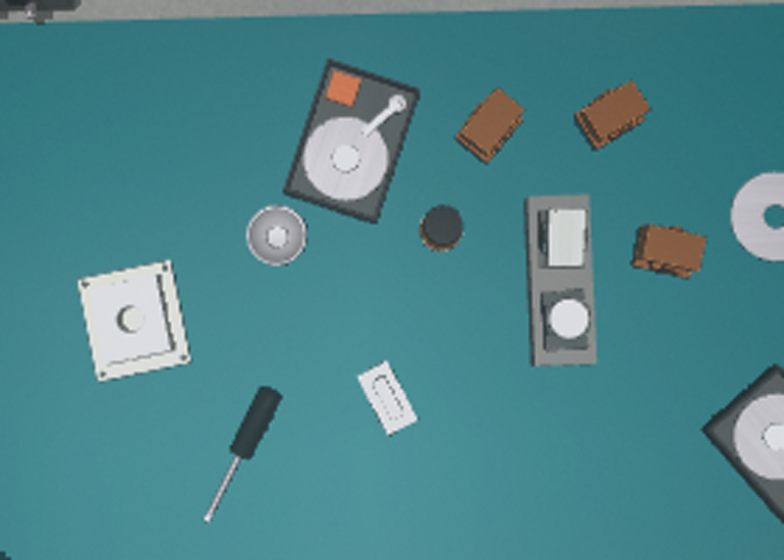

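View pics/b.png

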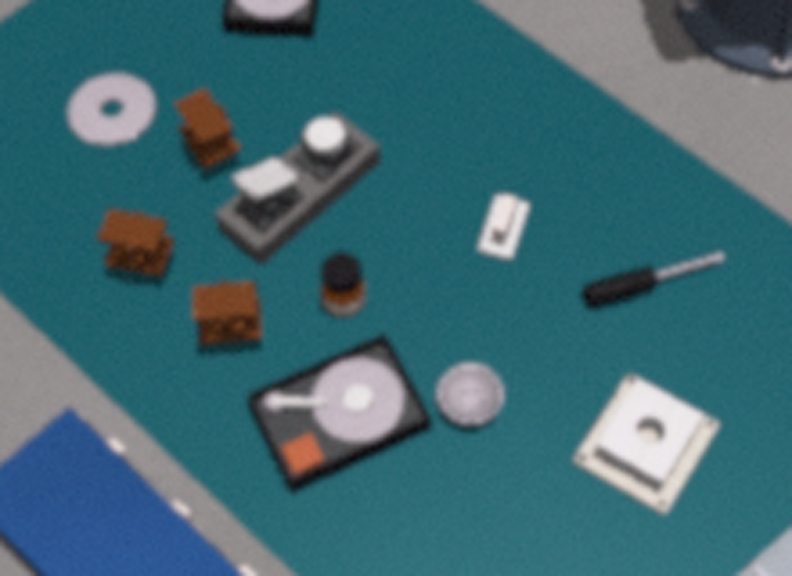

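The top view (4-px crop coords → full) shows four candidates: brown look-alikes at (356,134), (400,131), (419,179), and the steel head with a pale plate in the far well at (381,175). Only the last sits in the storage block with a sloped top, so that is the tilt_head. The flat head is at (383,204), the slide at (318,232) and the stage socket at (227,204).

```bash
python3 - <<'E'
from h import *
print(np.array(cams.calibration("wrist")["tool_from_camera"]).round(3).tolist(), cams.calibration("wrist")["mtx"])
z=np.load("top0.npz"); W=cloud(z["d"],z["K"],z["Rw"],z["tw"])
def rect(x0,x1,y0,y1,z0,z1):
    m=(W[...,0]>x0)&(W[...,0]<x1)&(W[...,1]>y0)&(W[...,1]<y1)&(W[...,2]>z0)&(W[...,2]<z1)
    p=W[m]; r=cv2.minAreaRect((p[:,:2]*1000).astype(np.float32)); return len(p),np.round(r[0],1),np.round(r[1],1),round(r[2],1),np.median(p[:,2]).round(4)
print("bench",rect(.4,.5,.05,.15,-.02,.02)[-1])
print("block",rect(.43,.67,-.25,-.13,.02,.045))
print("stage",rect(.43,.6,.15,.31,.024,.045))
print("slideplate",rect(.38,.48,-.08,.04,.002,.1)); print("rib",rect(.38,.48,-.08,.04,.02,.04))
print("plate",rect(.54,.64,-.25,-.14,.05,.12)); print("flat",rect(.45,.54,-.25,-.14,.055,.12))
m=(W[...,0]>.54)&(W[...,0]<.64)&(W[...,1]>-.25)&(W[...,1]<-.14)&(W[...,2]>.05); p=W[m]; c=p.mean(0); n=np.linalg.svd(p-c)[2][2]; print(c,n,np.degrees(np.arccos(abs(n[2]))))
E
```

```text
[[0.0, -0.952, -0.306, 0.085], [1.0, 0.0, -0.001, 0.001], [0.001, -0.306, 0.952, -0.136], [0.0, 0.0, 0.0, 1.0]] [[285.68006993   0.         315.31799478]
 [  0.         285.68006993 197.37911087]
 [  0.           0.           1.        ]]
bench 0.0006
block (856, array([ 547.9, -203.3]), array([175.1,  65.4]), 0.4, np.float64(0.0332))
stage (618, array([519.2, 241.9]), array([80.5, 71.4]), 10.1, np.float64(0.0322))
slideplate (574, array([430.5, -19.8]), array([119.9,  99.3]), 89.0, np.float64(0.0046))
rib (73, array([431.3, -20.5]), array([42.8, 13.8]), 27.2, np.float64(0.0302))
plate (305, array([ 587.9, -202.5]), array([44.2, 54.6]), 88.7, np.float64(0.0769))
flat (188, array([ 505.8, -203.9]), array([37.8, 44.3]), 5.6, np.float64(0.069))
[ 0.58833562 -0.20155264  0.0764172 ] [ 0.41815731 -0.20973452 -0.88383024] 27.892087520213853
```

```bash
python3 -m handwheel '[[0.02,-0.026,0,0,0,0.02],[0.04,-0.06,0,0,0,0.05],[0.07,-0.09,-0.01,0,0,0.09],[0.1,-0.13,-0.02,0,0,0.13],[0.125,-0.165,-0.025,0,0,0.17],[0.15,-0.2,-0.03,0,0,0.2],[0.175,-0.23,-0.04,0,0,0.218],[0.2,-0.264,-0.05,0,0,0.218]]'
python3 -m handwheel '[[0.02,-0.03,0,0,0,0],[0.04,-0.05,0,0,0,0],[0.05,-0.066,0,0,0,0],[0.05,-0.066,0,0,0,0],[0.05,-0.066,0,0,0,0],[0.05,-0.066,0,0,0,0],[0.05,-0.066,0,0,0,0],[0.05,-0.066,0,0,0,0]]'
cat >> h.py <<'E'
def wsave(name):
    im,d,K,Rw,tw=cap("wrist"); cv2.imwrite(f"pics/{name}.png",im); np.savez(f"{name}.npz",im=im,d=d,K=K,Rw=Rw,tw=tw)
    return im,cloud(d,K,Rw,tw),K,Rw,tw
def sel(W,x0,x1,y0,y1,z0,z1):
    return (W[...,0]>x0)&(W[...,0]<x1)&(W[...,1]>y0)&(W[...,1]<y1)&(W[...,2]>z0)&(W[...,2]<z1)
def rect(W,*a):
    m=sel(W,*a); p=W[m]
    if len(p)<20: return len(p)
    r=cv2.minAreaRect((p[:,:2]*1000).astype(np.float32)); return len(p),np.round(r[0],1),np.round(r[1],1),round(r[2],1),np.median(p[:,2]).round(4)
E
python3 - <<'E'
from h import *
im,W,K,Rw,tw=wsave("stage1")
print("stage",rect(W,.43,.6,.15,.31,.027,.04)); print("base",rect(W,.43,.62,.15,.33,.003,.012)); 
m=sel(W,.48,.56,.2,.28,-.02,.026); print("hole",m.sum(),W[m].mean(0),W[m].min(0),W[m].max(0))
for q in("socket",): print(models.tip_of(q,"wrist")[:2])
E
```

```text
time_s: 1.47
position: [0.4561, 0.3128, 0.2011]
tcp_rot: [[-1.0, -0.003, 0.002], [-0.003, 1.0, 0.001], [-0.002, 0.001, -1.0]]
force: [0.8, -0.1, 0.4]
opening: 1.002
grasp_force: 0.0
time_s: 2.13
position: [0.5037, 0.2494, 0.2009]
tcp_rot: [[-1.0, -0.003, -0.0], [-0.003, 1.0, 0.0], [0.0, 0.0, -1.0]]
force: [0.8, -0.5, 1.1]
opening: 0.997
grasp_force: 0.0
stage (3834, array([519.1, 243.2]), array([80.5, 70.1]), 10.4, np.float64(0.0312))
base (2985, array([519. , 243.1]), array([109.8,  99.9]), 10.4, np.float64(0.0052))
hole 822 [0.51571745 0.23369677 0.00822595] [0.48014291 0.20000575 0.00238141] [0.55999914 0.27998182 0.02582082]
[{'position': [306.1, 198.1], 'conf': 0.85}]
```

View pics/stage1.png

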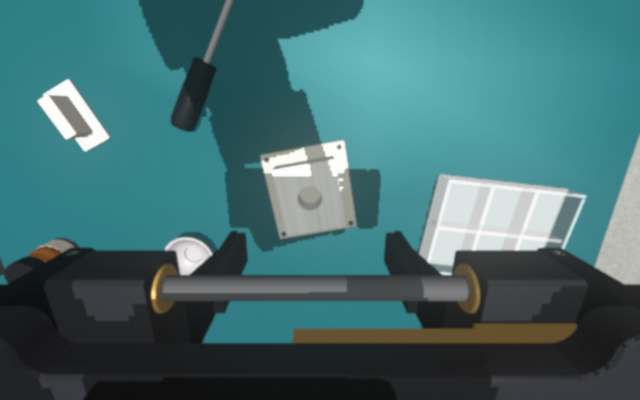

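The wrist picture shows the stage at about (308,190), with the socket hole at (310,197). The slide is at (72,115) and the tray at (500,230).

```bash
cat >> h.py <<'E'
def planepts(K,Rw,tw,z,shape=(400,640)):
    v,u=np.mgrid[:shape[0],:shape[1]]
    r=np.stack([(u-K[0,2])/K[0,0],(v-K[1,2])/K[1,1],np.ones(shape)],-1)@Rw.T
    return tw+r*((z-tw[2])/r[...,2])[...,None]
E
python3 - <<'E'
from h import *
f=np.load("stage1.npz"); W=cloud(f["d"],f["K"],f["Rw"],f["tw"]); P=planepts(f["K"],f["Rw"],f["tw"],.0315)
m=(np.hypot(P[...,0]-.515,P[...,1]-.242)<.026)&(W[...,2]<.0285)
p=P[m][:,:2]; print(len(p),p.mean(0),cv2.minAreaRect((p*1000).astype(np.float32)),"r from area",)
print(W[194:202,306:316,2].round(3))
print(P[197,308],P[198,306])
g=cv2.cvtColor(f["im"],cv2.COLOR_BGR2GRAY); print(g[182:212:1,294:326:2])
E
python3 -m handwheel '[[0.01,-0.03,0,0,0,0],[0.02,-0.06,0,0,0,0],[0.03,-0.1,0,0,0,0],[0.04,-0.14,0,0,0,0],[0.05,-0.18,0,0,0,0],[0.06,-0.22,0,0,0,0],[0.06,-0.25,0,0,0,0],[0.06,-0.28,0,0,0,0]]'
python3 -m handwheel '[[0.01,-0.03,0,0,0,0],[0.01,-0.06,0,0,0,0],[0.01,-0.1,0,0,0,0],[0.01,-0.13,0,0,0,0],[0.01,-0.15,0,0,0,0],[0.01,-0.165,0,0,0,0],[0.01,-0.165,0,0,0,0],[0.01,-0.165,0,0,0,0]]'
python3 - <<'E'
from h import *
im,W,K,Rw,tw=wsave("head1"); print(bot.read_state()["position"])
print("block",rect(W,.43,.67,-.26,-.13,.027,.036)); print("plate",rect(W,.55,.64,-.25,-.14,.068,.12)); print("foot",rect(W,.55,.64,-.25,-.14,.0375,.043))
for q in("tilt_head","face_mid","head_grip","slide"): print(q,[(r["position"],r["conf"]) for r in models.tip_of(q,"wrist")[:2]])
E
```

```text
407 [0.51848241 0.24321569] ((518.7291870117188, 243.16384887695312), (24.85213279724121, 25.909387588500977), 0.2026475965976715) r from area
[[0.006 0.004 0.005 0.005 0.005 0.006 0.006 0.005 0.005 0.004]
 [0.005 0.005 0.004 0.006 0.006 0.004 0.005 0.007 0.005 0.005]
 [0.006 0.005 0.005 0.006 0.004 0.005 0.005 0.006 0.005 0.003]
 [0.005 0.006 0.005 0.006 0.006 0.007 0.005 0.006 0.006 0.004]
 [0.005 0.007 0.005 0.005 0.005 0.005 0.006 0.007 0.004 0.006]
 [0.005 0.005 0.005 0.004 0.006 0.005 0.005 0.005 0.004 0.006]
 [0.004 0.005 0.006 0.004 0.004 0.004 0.006 0.005 0.005 0.004]
 [0.005 0.005 0.006 0.006 0.006 0.006 0.006 0.006 0.006 0.005]]
[0.51681691 0.24148377 0.0315    ] [0.51800543 0.23922855 0.0315    ]
[[177 175 173 172 171 173 174 174 171 170 172 176 175 173 174 175]
 [177 175 173 172 172 173 174 174 171 170 171 176 176 173 174 175]
 [177 175 174 172 171 173 174 174 171 170 171 176 176 173 174 175]
 [178 176 174 172 172 173 173 173 170 169 170 176 176 173 174 175]
 [177 177 174 173 171 171 169 168 165 165 168 175 176 173 174 175]
 [177 177 174 173 169 167 162 161 158 159 162 1
[... 1779 characters left out ...]
ning: 0.999
grasp_force: 0.0
time_s: 3.57
position: [0.5745, -0.1963, 0.2007]
tcp_rot: [[-1.0, -0.0, -0.0], [-0.0, 1.0, 0.001], [0.0, 0.001, -1.0]]
force: [-0.4, 0.1, 0.2]
opening: 0.998
grasp_force: 0.0
[ 0.57436877 -0.19534545  0.20068769]
block (4297, array([ 548.2, -202.5]), array([175.1,  64. ]), 0.5, np.float64(0.0313))
plate (2013, array([ 589.5, -202.1]), array([43.9, 49.9]), 89.9, np.float64(0.0781))
foot (285, array([ 589.5, -201.7]), array([43.3, 58.8]), 89.6, np.float64(0.0393))
tilt_head [([212.6, 184.9], 0.97), ([308.1, 199.0], 0.93)]
face_mid [([203.8, 193.2], 0.94), ([370.7, 306.5], 0.89)]
head_grip [([366.7, 297.3], 0.9), ([260.5, 301.9], 0.86)]
slide [([483.9, 49.2], 0.88)]
```

View pics/head1.png

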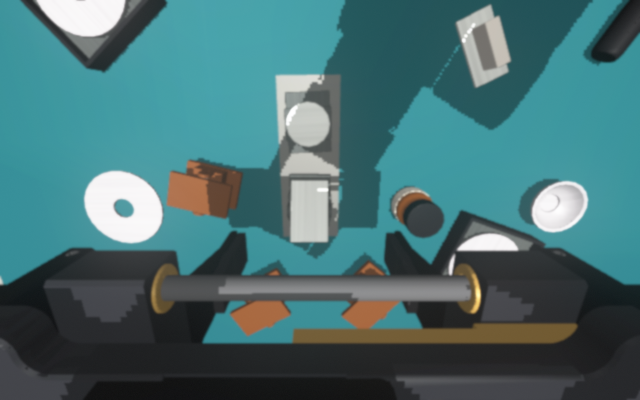

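The wrist picture shows the steel tilting head at (310,210) in the far well and the flat head at (308,123). The brown look-alikes are at (205,190), (260,305) and (370,305).

```bash
cat >> h.py <<'E'
def fitplane(p,it=6,tol=.0015):
    # seed: RANSAC, then least squares on inliers
    rng=np.random.default_rng(0); best=None;bn=0
    for _ in range(300):
        a=p[rng.choice(len(p),3,False)]; n=np.cross(a[1]-a[0],a[2]-a[0]); l=np.linalg.norm(n)
        if l<1e-6: continue
        n/=l; k=abs((p-a[0])@n)<tol
        if k.sum()>bn: bn=k.sum(); best=k
    for _ in range(it):
        q=p[best]; c=q.mean(0); n=np.linalg.svd(q-c)[2][2]; best=abs((p-c)@n)<tol*1.5
    n=n*np.sign(n[2]); return c,n,p[best]
def face(W,cx,cy,zmin=.062):
    p=W[sel(W,cx-.06,cx+.06,cy-.05,cy+.05,zmin,.13)]
    c,n,q=fitplane(p); h=np.array([n[0],n[1]]); yaw=np.degrees(np.arctan2(-n[1],-n[0])); sl=np.degrees(np.arccos(n[2]))
    # in-plane rectangle
    ex=np.array([-n[0],-n[1],0]); ex/=np.linalg.norm(ex); x=ex*n[2]+np.array([0,0,1])*np.linalg.norm(h); y=np.cross(n,x)
    uv=np.c_[(q-c)@x,(q-c)@y]; r=cv2.minAreaRect((uv*1000).astype(np.float32)); mid=c+x*r[0][0]/1000+y*r[0][1]/1000
    return dict(n=len(q),slope=sl.round(2),yaw=yaw.round(2),mid=mid.round(4),size=np.round(r[1],1),ang=round(r[2],1),normal=n.round(4))
E
python3 - <<'E'
from h import *
f=np.load("head1.npz"); W=cloud(f["d"],f["K"],f["Rw"],f["tw"])
r=face(W,.59,-.202); print(r)
print("implied hinge",r["mid"]-.008*r["normal"])
E
```

```text
{'n': 2264, 'slope': np.float64(24.21), 'yaw': np.float64(-0.13), 'mid': array([ 0.587 , -0.202 ,  0.0766]), 'size': array([43.1, 58.7]), 'ang': 89.9, 'normal': array([-0.41  ,  0.001 ,  0.9121])}
implied hinge [ 0.59028   -0.202008   0.0693032]
```

```bash
python3 - <<'E'
from h import *
for n in("top0","head1"):
    f=np.load(n+".npz"); W=cloud(f["d"],f["K"],f["Rw"],f["tw"])
    p=W[sel(W,.50,.66,-.40,-.24,.02,.1)]; print(n,len(p),p[:,1].max(),p.max(0)); q=p[(p[:,0]>.575)&(p[:,0]<.605)]; print(q[:,1].max(),q[:,2].max())
print(bot.read_state()["position"])
E
python3 -m handwheel '[[0.005,-0.002,-0.01,0,0,0],[0.01,-0.004,-0.02,0,0,0],[0.016,-0.006,-0.03,0,0,0],[0.016,-0.006,-0.04,0,0,0],[0.016,-0.006,-0.05,0,0,0],[0.016,-0.006,-0.06,0,0,0],[0.016,-0.006,-0.06,0,0,0],[0.016,-0.006,-0.06,0,0,0]]' 0.43
```

```text
top0 377 -0.2789785039371573 [ 0.60243083 -0.2789785   0.0759449 ]
-0.28229521991296863 0.07476201277186822
head1 3263 -0.27739981876049896 [ 0.60254402 -0.27739982  0.07017505]
-0.2808449102336076 0.06927160292870516
[ 0.57465993 -0.19501541  0.20091352]
time_s: 4.48
position: [0.5899, -0.2024, 0.1397]
tcp_rot: [[-1.0, -0.001, -0.002], [-0.001, 1.0, 0.001], [0.002, 0.001, -1.0]]
force: [-0.1, 0.4, -0.6]
opening: 0.72
grasp_force: 0.0
```

```bash
python3 -m handwheel '[[0,0,-0.012,0,0,0],[0,0,-0.024,0,0,0],[0,0,-0.038,0,0,0],[0,0,-0.052,0,0,0],[0,0,-0.064,0,0,0],[0,0,-0.072,0,0,0],[0,0,-0.076,0,0,0],[0,0,-0.076,0,0,0]]'
python3 -m handwheel '[[0,0,0,0,0,0],[0,0,0,0,0,0],[0,0,0,0,0,0],[0,0,0,0,0,0],[0,0,0,0,0,0],[0,0,0,0,0,0],[0,0,0,0,0,0],[0,0,0,0,0,0]]' -1
```

```text
time_s: 5.15
position: [0.5901, -0.2024, 0.0636]
tcp_rot: [[-1.0, -0.001, -0.002], [-0.001, 1.0, 0.001], [0.002, 0.001, -1.0]]
force: [0.3, 0.8, -0.4]
opening: 0.716
grasp_force: 0.0
time_s: 5.82
position: [0.5911, -0.2028, 0.0656]
tcp_rot: [[-1.0, -0.001, 0.001], [-0.001, 1.0, -0.0], [-0.001, -0.0, -1.0]]
force: [0.3, 0.9, 5.1]
opening: 0.506
grasp_force: 30.0
```

```bash
python3 -m handwheel '[[0,0,0.005,0,0,0],[0,0,0.013,0,0,0],[0,0,0.025,0,0,0],[0,0,0.04,0,0,0],[0,0,0.058,0,0,0],[0,0,0.078,0,0,0],[0,0,0.095,0,0,0],[0,0,0.11,0,0,0]]'
python3 -m handwheel '[[-0.002,0.01,0.005,0,0,0],[-0.005,0.025,0.005,0,0,0],[-0.01,0.05,0.005,0,0,0],[-0.015,0.08,0.005,0,0,0],[-0.02,0.11,0.005,0,0,0],[-0.025,0.14,0.005,0,0,0],[-0.03,0.17,0.005,0,0,0],[-0.035,0.2,0.005,0,0,0]]'
python3 -m handwheel '[[-0.005,0.03,0,0,0,0],[-0.01,0.06,0,0,0,0],[-0.015,0.09,0,0,0,0],[-0.02,0.12,0,0,0,0],[-0.025,0.15,0,0,0,0],[-0.03,0.18,0,0,0,0],[-0.035,0.205,0,0,0,0],[-0.035,0.225,0,0,0,0]]'
```

```text
time_s: 6.48
position: [0.5906, -0.2028, 0.1767]
tcp_rot: [[-1.0, -0.001, 0.001], [-0.001, 1.0, -0.001], [-0.001, -0.001, -1.0]]
force: [0.2, 0.9, -2.7]
opening: 0.506
grasp_force: 30.0
time_s: 7.15
position: [0.553, 0.0003, 0.1787]
tcp_rot: [[-1.0, -0.002, -0.004], [-0.002, 1.0, 0.001], [0.004, 0.001, -1.0]]
force: [0.3, -0.4, -4.3]
opening: 0.504
grasp_force: 30.0
time_s: 7.82
position: [0.5163, 0.2251, 0.1785]
tcp_rot: [[-1.0, -0.003, -0.006], [-0.003, 1.0, -0.0], [0.006, -0.0, -1.0]]
force: [0.0, 0.4, -3.9]
opening: 0.503
grasp_force: 30.0
```

```bash
python3 - <<'E'
from h import *
s=bot.read_state(); print(s["position"],s["opening"],s["force"])
im,W,K,Rw,tw=wsave("carry1"); p=s["position"]
print("face",face(W,p[0],p[1],p[2]-.01)); print("stage",rect(W,.43,.6,.15,.31,.025,.04))
im,d,K,Rw,tw=cap("scene"); x,y=proj(np.array(p)+[0,0,-.03],K,Rw,tw).astype(int); c=im[max(0,y-60):y+60,max(0,x-80):x+80]; cv2.imwrite("pics/carry_s.png",cv2.resize(c,None,fx=4.5,fy=4.5,interpolation=cv2.INTER_CUBIC))
E
```

```text
[0.51625973 0.2251283  0.17851087] 0.5030229084629586 [ 0.03231632  0.37542963 -3.93861682]Traceback (most recent call last):
  File "<stdin>", line 4, in <module>
  File "h.py", line 45, in face
    c,n,q=fitplane(p); h=np.array([n[0],n[1]]); yaw=np.degrees(np.arctan2(-n[1],-n[0])); sl=np.degrees(np.arccos(n[2]))
          ~~~~~~~~^^^
  File "h.py", line 36, in fitplane
    a=p[rng.choice(len(p),3,False)]; n=np.cross(a[1]-a[0],a[2]-a[0]); l=np.linalg.norm(n)
        ~~~~~~~~~~^^^^^^^^^^^^^^^^
  File "numpy/random/_generator.pyx", line 864, in numpy.random._generator.Generator.choice
ValueError: a must be a positive integer unless no samples are taken
```

```bash
sed -i 's/,zmin,.13)/,zmin,zmin+.068)/' h.py; python3 - <<'E'
from h import *
s=bot.read_state(); p=np.array(s["position"]); im,W,K,Rw,tw=wsave("carry1")
print(p, bot.read_state()["position"])
r=face(W,p[0],p[1],p[2]-.008); print("face",r,"hinge-tcp",r["mid"]-.008*r["normal"]-p); print("stage",rect(W,.43,.6,.15,.31,.025,.04))
im,d,K,Rw,tw=cap("scene"); x,y=proj(np.array(p)+[0,0,-.03],K,Rw,tw).astype(int); c=im[max(0,y-60):y+60,max(0,x-80):x+80]; cv2.imwrite("pics/carry_s.png",cv2.resize(c,None,fx=4.5,fy=4.5,interpolation=cv2.INTER_CUBIC))
E
```

```text
[0.51718789 0.22827865 0.17878781] [0.51768919 0.22611189 0.17878203]
face {'n': 6555, 'slope': np.float64(23.98), 'yaw': np.float64(0.56), 'mid': array([0.5119, 0.2287, 0.1891]), 'size': array([67.3, 56.9]), 'ang': 89.7, 'normal': array([-0.4063, -0.0039,  0.9137])} hinge-tcp [-0.00203749  0.00045255  0.00300259]
stage (2930, array([519.2, 243.2]), array([80.5, 70.2]), 10.4, np.float64(0.0312))
```

View pics/carry_s.png

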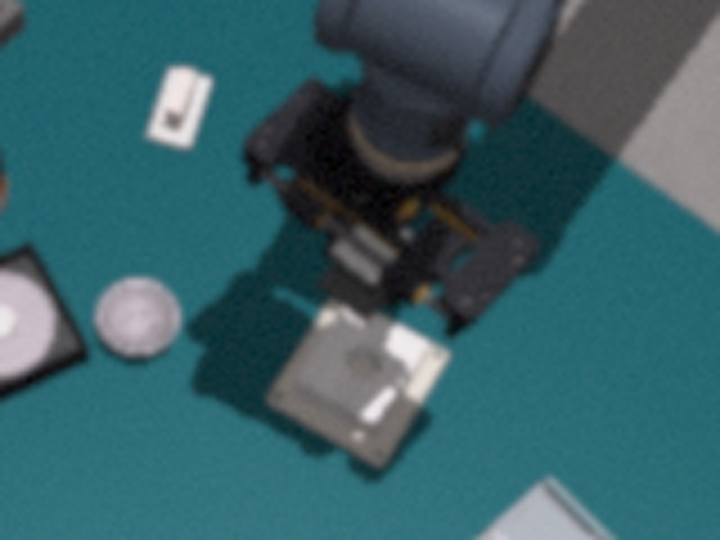

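The scene crop shows the head held upright in the jaws just above the stage, whose socket is at about (365,360) in the crop. The slide (180,105) is undisturbed.

```bash
python3 -m handwheel '[[0,0.005,-0.005,0,0,0],[0.001,0.01,-0.015,0,0,0],[0.002,0.015,-0.03,0,0,0],[0.002,0.017,-0.045,0,0,0],[0.002,0.017,-0.06,0,0,0],[0.002,0.017,-0.068,0,0,0],[0.002,0.017,-0.07,0,0,0],[0.002,0.017,-0.07,0,0,0]]'
python3 -m handwheel '[[0,0,0,0,0,0],[0,0,0,0,0,0],[0,0,0,0,0,0],[0,0,0,0,0,0],[0,0,0,0,0,0],[0,0,0,0,0,0],[0,0,0,0,0,0],[0,0,0,0,0,0]]'
python3 - <<'E'
from h import *
ps=[]
for i in range(3):
    ps.append(np.array(bot.read_state()["position"])); im,W,K,Rw,tw=wsave("carry2")
p=np.mean(ps,0); print(np.round(ps,4))
m=sel(W,p[0]-.05,p[0]+.05,p[1]-.0175,p[1]+.0175,p[2]-.008,p[2]+.05); c,n,q=fitplane(W[m]); print(len(q),n,np.degrees(np.arccos(n[2])),"plane offset vs tcp",(c-p)@n,"x range",q[:,0].min()-p[0],q[:,0].max()-p[0])
f=np.load("head1.npz"); W=cloud(f["d"],f["K"],f["Rw"],f["tw"]); p=np.array([.5901,-.2024,.0636])
m=sel(W,p[0]-.05,p[0]+.05,p[1]-.0175,p[1]+.0175,p[2]-.008,p[2]+.05); c,n,q=fitplane(W[m]); print(len(q),n,np.degrees(np.arccos(n[2])),(c-p)@n,q[:,0].min()-p[0],q[:,0].max()-p[0])
E
```

```text
time_s: 8.63
position: [0.5221, 0.2387, 0.1088]
tcp_rot: [[-1.0, -0.0, -0.002], [-0.0, 1.0, -0.001], [0.002, -0.001, -1.0]]
force: [0.1, -0.2, -2.6]
opening: 0.501
grasp_force: 30.0
time_s: 9.3
position: [0.5226, 0.2393, 0.11]
tcp_rot: [[-1.0, -0.001, 0.0], [-0.001, 1.0, 0.0], [-0.0, 0.0, -1.0]]
force: [0.3, -0.4, -3.3]
opening: 0.503
grasp_force: 30.0
[[0.5226 0.2393 0.11  ]
 [0.5227 0.2393 0.1099]
 [0.5226 0.2393 0.1099]]
6102 [-0.40946685  0.00156765  0.91232365] 24.17153608848966 plane offset vs tcp 0.011583582410903882 x range -0.031703632515916735 0.021062557771466928
2184 [-0.41011521  0.00145238  0.91203257] 24.212233930575756 0.013114806392395637 -0.02994171408427382 0.02404080551811727
```

```bash
python3 -m handwheel '[[-0.001,0.002,0,0,0,0],[-0.002,0.0035,0,0,0,0],[-0.002,0.0035,-0.005,0,0,0],[-0.002,0.0035,-0.01,0,0,0],[-0.002,0.0035,-0.015,0,0,0],[-0.002,0.0035,-0.02,0,0,0],[-0.002,0.0035,-0.025,0,0,0],[-0.002,0.0035,-0.028,0,0,0]]'
python3 -m handwheel '[[0,0,-0.003,0,0,0],[0,0,-0.006,0,0,0],[0,0,-0.008,0,0,0],[0,0,-0.01,0,0,0],[0,0,-0.01,0,0,0],[0,0,-0.01,0,0,0],[0,0,-0.01,0,0,0],[0,0,-0.01,0,0,0]]'
```

```text
time_s: 10.12
position: [0.5202, 0.2426, 0.0808]
tcp_rot: [[-1.0, -0.001, -0.001], [-0.001, 1.0, -0.0], [0.001, -0.0, -1.0]]
force: [0.4, -0.1, -3.6]
opening: 0.502
grasp_force: 30.0
time_s: 10.78
position: [0.5208, 0.2428, 0.0721]
tcp_rot: [[-1.0, -0.001, 0.0], [-0.001, 1.0, 0.0], [-0.0, 0.0, -1.0]]
force: [0.1, 0.2, -3.3]
opening: 0.504
grasp_force: 30.0
```

```bash
python3 -m handwheel '[[0,0,-0.001,0,0,0],[0,0,-0.002,0,0,0],[0,0,-0.003,0,0,0],[0,0,-0.004,0,0,0],[0,0,-0.005,0,0,0],[0,0,-0.006,0,0,0],[0,0,-0.006,0,0,0],[0,0,-0.006,0,0,0]]'
```

```text
time_s: 11.45
position: [0.5206, 0.2427, 0.0658]
tcp_rot: [[-1.0, -0.001, -0.0], [-0.001, 1.0, -0.0], [0.0, -0.0, -1.0]]
force: [0.4, 0.1, -3.2]
opening: 0.504
grasp_force: 30.0
```

```bash
python3 -m handwheel '[[0,0,-0.0005,0,0,0],[0,0,-0.001,0,0,0],[0,0,-0.0015,0,0,0],[0,0,-0.002,0,0,0],[0,0,-0.0025,0,0,0],[0,0,-0.0025,0,0,0],[0,0,-0.0025,0,0,0],[0,0,-0.0025,0,0,0]]'
```

```text
time_s: 12.12
position: [0.5206, 0.2428, 0.0656]
tcp_rot: [[-1.0, -0.001, 0.001], [-0.001, 1.0, -0.0], [-0.001, -0.0, -1.0]]
force: [-3.5, -2.4, 13.1]
opening: 0.509
grasp_force: 30.0
```

```bash
python3 -m handwheel '[[0,0,0.002,0,0,0],[0,0,0.002,0,0,0],[0,0,0.002,0,0,0],[0,0,0.002,0,0,0],[0,0,0.002,0,0,0],[0,0,0.002,0,0,0],[0,0,0.002,0,0,0],[0,0,0.002,0,0,0]]' 0.43
python3 -m handwheel '[[0,0,0.005,0,0,0],[0,0,0.015,0,0,0],[0,0,0.03,0,0,0],[0,0,0.05,0,0,0],[0,0,0.075,0,0,0],[0,0,0.1,0,0,0],[0,0,0.12,0,0,0],[0,0,0.13,0,0,0]]'
python3 -m handwheel '[[-0.005,0,0.002,0,0,0],[-0.01,0,0.005,0,0,0],[-0.015,0,0.005,0,0,0],[-0.02,0,0.005,0,0,0],[-0.02,0,0.005,0,0,0],[-0.02,0,0.005,0,0,0],[-0.02,0,0.005,0,0,0],[-0.02,0,0.005,0,0,0]]'
python3 - <<'E'
from h import *
im,W,K,Rw,tw=wsave("seat1"); print(bot.read_state()["position"])
for z0 in (.062,): 
    m=sel(W,.46,.57,.2432-.017,.2432+.017,z0,.11); c,n,q=fitplane(W[m]); 
    r=face(W,.519,.243); print(r,"hinge",r["mid"]-.008*r["normal"]); print(len(q),n,np.degrees(np.arccos(n[2])),"offset of plane from hinge(.519,.2431,.070):",(c-[.519,.2431,.070])@n)
print("block",rect(W,.43,.6,.15,.31,.025,.036)); print("foot",rect(W,.47,.57,.2,.29,.0375,.0445))
cv2.imwrite("pics/seat1c.png",cv2.resize(im[120:270,220:400],(720,600),interpolation=cv2.INTER_CUBIC))
print("slide",[(r["position"],r["conf"]) for r in models.tip_of("slide","wrist")[:2]])
E
```

```text
time_s: 12.78
position: [0.5206, 0.2428, 0.0652]
tcp_rot: [[-1.0, -0.001, -0.0], [-0.001, 1.0, -0.0], [0.0, -0.0, -1.0]]
force: [-0.6, -0.7, 0.8]
opening: 0.714
grasp_force: 0.0
time_s: 13.45
position: [0.522, 0.2432, 0.1992]
tcp_rot: [[-1.0, -0.001, 0.006], [-0.001, 1.0, 0.001], [-0.006, 0.001, -1.0]]
force: [-0.1, -0.3, 0.6]
opening: 0.714
grasp_force: 0.0
time_s: 14.12
position: [0.5008, 0.2428, 0.1999]
tcp_rot: [[-1.0, -0.001, -0.0], [-0.001, 1.0, -0.0], [0.0, -0.0, -1.0]]
force: [-0.4, 0.3, 0.5]
opening: 0.718
grasp_force: 0.0
[0.50086343 0.24276947 0.20006195]
{'n': 2278, 'slope': np.float64(24.2), 'yaw': np.float64(-0.46), 'mid': array([0.5167, 0.2433, 0.0766]), 'size': array([59.6, 42.1]), 'ang': 0.6, 'normal': array([-0.41  ,  0.0033,  0.9121])} hinge [0.51998   0.2432736 0.0693032]
2147 [-0.4102161   0.00333465  0.91198225] 24.219262206098787 offset of plane from hinge(.519,.2431,.070): 0.0069967737277332204
block (1888, array([519.1, 243.1]), array([80.8, 70.3]), 10.2, np.float64(0.0312))
foot (280, array([517.9, 243.2]), array([43., 57.]), 88.9, np.float64(0.0391))
slide [([86.5, 118.7], 0.81)]
```

View pics/seat1c.png

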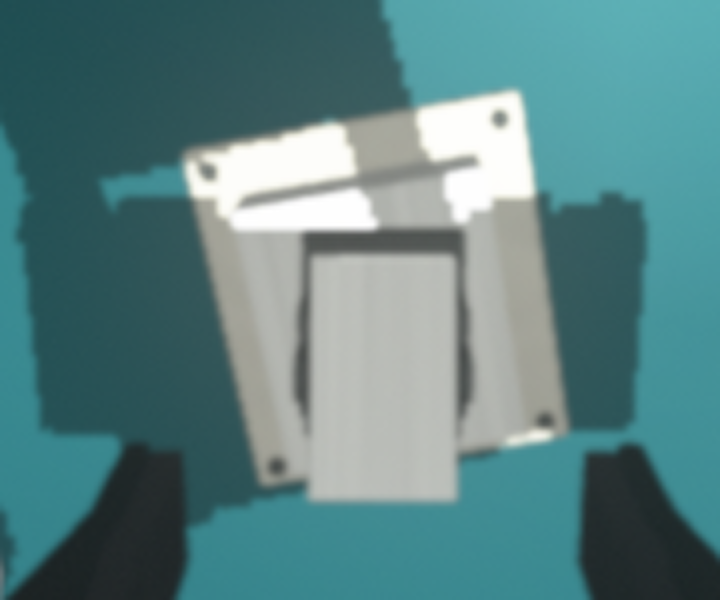

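The crop shows the head seated squarely on the stage block: foot top 7.9 mm above the block, face at 24.2°, centred on the socket. Next is the slide.

```bash
python3 -m handwheel '[[-0.005,-0.02,0,0,0,0.02],[-0.015,-0.05,0,0,0,0.06],[-0.025,-0.09,0,0,0,0.1],[-0.035,-0.13,0,0,0,0.15],[-0.045,-0.17,0,0,0,0.2],[-0.055,-0.21,0,0,0,0.236],[-0.065,-0.245,0,0,0,0.236],[-0.07,-0.263,0,0,0,0.236]]'
python3 -m handwheel '[[0,0,0,0,0,0],[0,0,0,0,0,0],[0,0,0,0,0,0],[0,0,0,0,0,0],[0,0,0,0,0,0],[0,0,0,0,0,0],[0,0,0,0,0,0],[0,0,0,0,0,0]]' 
python3 - <<'E'
from h import *
im,W,K,Rw,tw=wsave("slide1"); s=bot.read_state(); print(s["position"],np.degrees(np.arctan2(s["tcp_rot"][1][1],s["tcp_rot"][0][1])))
print("rib",rect(W,.38,.48,-.08,.04,.022,.04)); print("plate",rect(W,.38,.49,-.09,.05,.0025,.006)); print("all",rect(W,.38,.49,-.09,.05,.0025,.04)); print("bench",np.nanmedian(W[sel(W,.3,.6,-.15,.1,-.01,.002)][:,2]))
hsv=cv2.cvtColor(im,cv2.COLOR_BGR2HSV); P=planepts(K,Rw,tw,.004)
m=(hsv[...,1]<60)&(abs(P[...,0]-.43)<.055)&(abs(P[...,1]+.02)<.055); print("white at z4",cv2.minAreaRect((P[m][:,:2]*1000).astype(np.float32)),m.sum())
E
```

```text
time_s: 14.88
position: [0.4299, -0.0234, 0.2005]
tcp_rot: [[-0.891, -0.454, 0.0], [-0.454, 0.891, -0.001], [0.0, -0.001, -1.0]]
force: [-0.2, 0.1, 0.8]
opening: 0.714
grasp_force: 0.0
time_s: 15.55
position: [0.4307, -0.0197, 0.2003]
tcp_rot: [[-0.89, -0.457, -0.0], [-0.457, 0.89, 0.0], [0.0, 0.0, -1.0]]
force: [0.4, -0.2, -0.2]
opening: 0.711
grasp_force: 0.0
[ 0.43068631 -0.01981316  0.20035338] 117.1644174873698
rib (503, array([431. , -19.6]), array([44.1, 13.6]), 26.9, np.float64(0.029))
plate (951, array([431. , -19.1]), array([69.7, 34.9]), 26.3, np.float64(0.0033))
all (1481, array([431. , -19.1]), array([69.7, 34.9]), 26.3, np.float64(0.0038))
bench -0.0005691137759650244
white at z4 ((431.10223388671875, -19.671653747558594), (71.57223510742188, 37.824737548828125), 27.185335159301758) 1815
```

```bash
python3 -m handwheel '[[0,0.0003,-0.01,0,0,0],[0,0.0003,-0.03,0,0,0],[0,0.0003,-0.055,0,0,0],[0,0.0003,-0.08,0,0,0],[0,0.0003,-0.105,0,0,0],[0,0.0003,-0.125,0,0,0],[0,0.0003,-0.137,0,0,0],[0,0.0003,-0.14,0,0,0]]' 0
python3 -m handwheel '[[0,0,-0.004,0,0,0],[0,0,-0.008,0,0,0],[0,0,-0.013,0,0,0],[0,0,-0.018,0,0,0],[0,0,-0.023,0,0,0],[0,0,-0.026,0,0,0],[0,0,-0.028,0,0,0],[0,0,-0.028,0,0,0]]'
```

```text
time_s: 16.27
position: [0.4298, -0.0197, 0.0585]
tcp_rot: [[-0.89, -0.456, -0.004], [-0.456, 0.89, 0.001], [0.003, 0.003, -1.0]]
force: [0.3, 0.4, -0.1]
opening: 0.501
grasp_force: 0.0
time_s: 16.93
position: [0.4305, -0.0199, 0.0321]
tcp_rot: [[-0.89, -0.456, -0.0], [-0.456, 0.89, 0.0], [0.0, 0.0, -1.0]]
force: [0.2, 1.1, 0.3]
opening: 0.497
grasp_force: 0.0
```

```bash
python3 -m handwheel '[[0,0,0,0,0,0],[0,0,0,0,0,0],[0,0,0,0,0,0],[0,0,0,0,0,0],[0,0,0,0,0,0],[0,0,0,0,0,0],[0,0,0,0,0,0],[0,0,0,0,0,0]]' -1
python3 -m handwheel '[[0,0,0.003,0,0,0],[0,0,0.01,0,0,-0.01],[0,0,0.025,0,0,-0.04],[0,0,0.045,0,0,-0.08],[0,0,0.07,0,0,-0.13],[0,0,0.1,0,0,-0.18],[0,0,0.125,0,0,-0.22],[0,0,0.14,0,0,-0.24]]'
```

```text
time_s: 17.6
position: [0.4307, -0.0199, 0.0325]
tcp_rot: [[-0.89, -0.456, 0.0], [-0.456, 0.89, -0.0], [-0.0, -0.0, -1.0]]
force: [-0.4, 0.1, 1.9]
opening: 0.158
grasp_force: 30.0
time_s: 18.27
position: [0.4311, -0.02, 0.1752]
tcp_rot: [[-1.0, 0.011, 0.003], [0.011, 1.0, -0.001], [-0.003, -0.001, -1.0]]
force: [-0.0, -0.8, -1.5]
opening: 0.158
grasp_force: 30.0
```

```bash
python3 -m handwheel '[[0.002,0.01,0,0,0,0],[0.006,0.03,0,0,-0.02,0],[0.013,0.065,0,0,-0.05,0],[0.02,0.1,0,0,-0.09,0],[0.027,0.14,0,0,-0.13,0],[0.034,0.18,0,0,-0.17,0],[0.041,0.22,0,0,-0.2,0],[0.045,0.25,-0.003,0,-0.211,0]]'
python3 -m handwheel '[[0.002,0.01,-0.003,0,0,0],[0.002,0.014,-0.006,0,0,0],[0.002,0.014,-0.01,0,0,0],[0.002,0.014,-0.01,0,0,0],[0.002,0.014,-0.01,0,0,0],[0.002,0.014,-0.01,0,0,0],[0.002,0.014,-0.01,0,0,0],[0.002,0.014,-0.01,0,0,0]]'
python3 - <<'E'
from h import *
s=bot.read_state(); p=np.array(s["position"]); R=np.array(s["tcp_rot"]); im,W,K,Rw,tw=wsave("appr1"); print(p,R.round(4).tolist(),s["force"])
C=(W-p)@R  # tool coords
m=(abs(C[...,0])<.05)&(abs(C[...,1])<.03)&(C[...,2]>.02)&(C[...,2]<.05); q=C[m]; print(len(q)); 
if len(q)>50:
    c,n,q=fitplane(q); print("slide top in tool",c,n,q.min(0),q.max(0))
m=sel(W,.46,.57,.2432-.017,.2432+.017,.060,.105); q=W[m]; print("face pts",len(q))
if len(q)>50: c,n,q=fitplane(q); print(c,n,"offset",(c-[.5195,.2432,.070])@n)
n=np.array([-.4102,.0033,.912]); tgt=np.array([.5195,.2432,.070])+.008*n+.0325*n; print("target",tgt,"delta",tgt-p,"normal gap",(p-tgt)@n)
im,d,K,Rw,tw=cap("scene"); x,y=proj(np.array([.5,.243,.1]),K,Rw,tw).astype(int); c=im[y-50:y+50,x-65:x+65]; cv2.imwrite("pics/appr_s.png",cv2.resize(c,None,fx=6,fy=6,interpolation=cv2.INTER_CUBIC))
E
```

```text
time_s: 18.93
position: [0.4708, 0.2098, 0.1693]
tcp_rot: [[-0.919, 0.006, 0.394], [0.005, 1.0, -0.003], [-0.394, -0.001, -0.919]]
force: [0.4, -1.2, -1.3]
opening: 0.162
grasp_force: 30.0
time_s: 19.6
position: [0.4752, 0.221, 0.1607]
tcp_rot: [[-0.919, 0.009, 0.395], [0.008, 1.0, -0.004], [-0.395, -0.001, -0.919]]
force: [0.3, -0.2, -0.9]
opening: 0.159
grasp_force: 30.0
[0.47519947 0.22096934 0.16066633] [[-0.9185, 0.0089, 0.3953], [0.0078, 1.0, -0.0044], [-0.3953, -0.0009, -0.9185]] [ 0.25436445 -0.19015476 -0.86880188]
2154
slide top in tool [0.0239708  0.00057178 0.02927151] [-0.0045715  -0.00123172  0.99998879] [ 0.00293992 -0.01747029  0.02703885] [0.03529813 0.01856729 0.03138004]
face pts 1357
[0.51093561 0.24989567 0.0739324 ] [-0.4135872  -0.00407077  0.91045541] offset 0.007095137553374154
target [0.5028869  0.24333365 0.106936  ] delta [ 0.02768743  0.02236431 -0.05373033] normal gap 0.060285645498704916
```

View pics/appr_s.png

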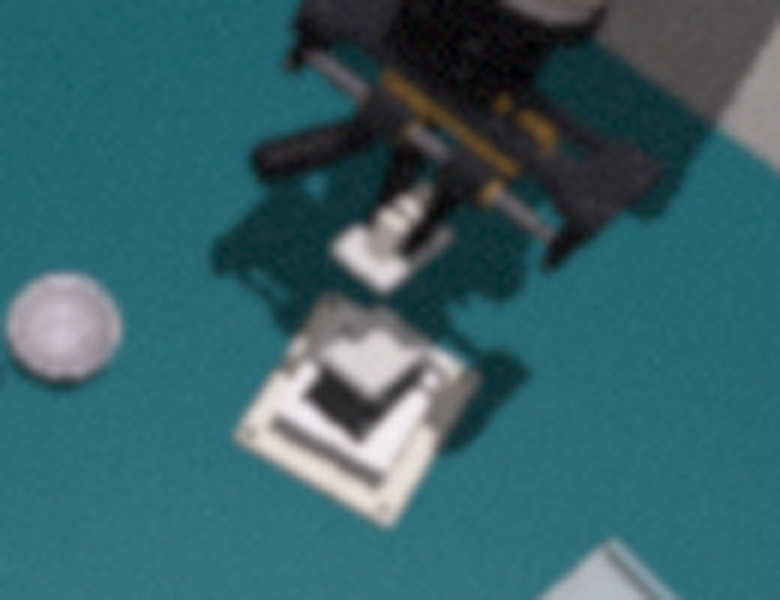

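View pics/appr1.png

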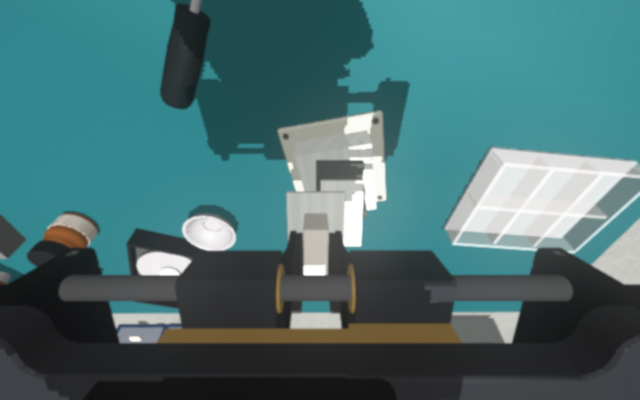

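The pictures show the slide held square by its rib: plate at (315,210) in the wrist view, tray and dish clear. It sits about 22 mm to the side and 60 mm off the face. Next I align it 12 mm off the face.

```bash
python3 -m handwheel '[[0.002,0.006,0,0,-0.004,0],[0.004,0.014,0,0,-0.008,0],[0.008,0.02,-0.008,0,-0.008,0],[0.012,0.0225,-0.018,0,-0.008,0],[0.017,0.0225,-0.028,0,-0.008,0],[0.021,0.0225,-0.038,0,-0.008,0],[0.023,0.0225,-0.043,0,-0.008,0],[0.023,0.0225,-0.043,0,-0.008,0]]'
python3 -m handwheel '[[0,0,0,0,0,0],[0,0,0,0,0,0],[0,0,0,0,0,0],[0,0,0,0,0,0],[0,0,0,0,0,0],[0,0,0,0,0,0],[0,0,0,0,0,0],[0,0,0,0,0,0]]'
python3 - <<'E'
from h import *
s=bot.read_state(); p=np.array(s["position"]); R=np.array(s["tcp_rot"]); print(p,R.round(4).tolist(),s["force"])
n=np.array([-.4102,.0033,.912]); tgt=np.array([.5195,.2432,.070])+.0405*n; d=tgt-p; print("delta",d,"gap",-d@n,"lateral",d-(d@n)*n,"tilt",np.degrees(np.arcsin(R[0,2])), "force along n",np.array(s["force"])@n)
E
```

```text
time_s: 20.37
position: [0.4982, 0.2436, 0.1165]
tcp_rot: [[-0.913, 0.008, 0.409], [0.007, 1.0, -0.005], [-0.409, -0.001, -0.913]]
force: [0.3, -0.9, -1.4]
opening: 0.16
grasp_force: 30.0
time_s: 21.03
position: [0.4981, 0.244, 0.1176]
tcp_rot: [[-0.912, 0.008, 0.41], [0.007, 1.0, -0.004], [-0.41, -0.001, -0.912]]
force: [0.6, 0.2, -0.6]
opening: 0.159
grasp_force: 30.0
[0.49805298 0.24401966 0.11762639] [[-0.9121, 0.0077, 0.41], [0.0067, 1.0, -0.004], [-0.41, -0.0009, -0.9121]] [ 0.62344463  0.19766181 -0.6368114 ]
delta [ 0.00483392 -0.00068601 -0.01069039] gap 0.011734773815024715 lateral [ 2.03145181e-05 -6.47287338e-04  1.17228101e-05] tilt 24.203390218331016 force along n -0.8358566952301254
```

```bash
python3 -m handwheel '[[0.0005,-0.0005,-0.001,0,0,0],[0.001,-0.001,-0.0023,0,0,0],[0.0016,-0.001,-0.0036,0,0,0],[0.0022,-0.001,-0.005,0,0,0],[0.0029,-0.001,-0.0064,0,0,0],[0.0035,-0.001,-0.0078,0,0,0],[0.0039,-0.001,-0.0087,0,0,0],[0.0039,-0.001,-0.0087,0,0,0]]'
python3 -m handwheel '[[0.0001,0,-0.0002,0,0,0],[0.0002,0,-0.0005,0,0,0],[0.0003,0,-0.0007,0,0,0],[0.0004,0,-0.0009,0,0,0],[0.0005,0,-0.0011,0,0,0],[0.0006,0,-0.0014,0,0,0],[0.0006,0,-0.0014,0,0,0],[0.0006,0,-0.0014,0,0,0]]'
```

```text
time_s: 21.7
position: [0.502, 0.2429, 0.1086]
tcp_rot: [[-0.912, 0.008, 0.41], [0.007, 1.0, -0.004], [-0.41, -0.001, -0.912]]
force: [0.2, -0.1, -1.6]
opening: 0.158
grasp_force: 30.0
time_s: 22.37
position: [0.5026, 0.243, 0.1074]
tcp_rot: [[-0.912, 0.008, 0.41], [0.007, 1.0, -0.004], [-0.41, -0.001, -0.912]]
force: [0.1, -0.5, -0.7]
opening: 0.159
grasp_force: 30.0
```

```bash
python3 -m handwheel '[[0.0001,0,-0.0002,0,0,0],[0.0002,0,-0.0004,0,0,0],[0.0003,0,-0.0006,0,0,0],[0.0004,0,-0.0008,0,0,0],[0.0004,0,-0.0009,0,0,0],[0.0004,0,-0.0009,0,0,0],[0.0004,0,-0.0009,0,0,0],[0.0004,0,-0.0009,0,0,0]]'
```

```text
time_s: 23.03
position: [0.5028, 0.243, 0.1068]
tcp_rot: [[-0.912, 0.008, 0.41], [0.007, 1.0, -0.004], [-0.41, -0.001, -0.912]]
force: [-3.1, -0.1, 5.2]
opening: 0.157
grasp_force: 30.0
```

```bash
python3 -m handwheel '[[0.0001,0,-0.0002,0,0,0],[0.0001,0,-0.0002,0,0,0],[0.0001,0,-0.0002,0,0,0],[0.0001,0,-0.0002,0,0,0],[0.0001,0,-0.0002,0,0,0],[0.0001,0,-0.0002,0,0,0],[0.0001,0,-0.0002,0,0,0],[0.0001,0,-0.0002,0,0,0]]'
python3 - <<'E'
from h import *
n=np.array([-.4102,.0033,.912]); F=[];M=[]
for i in range(4): 
    s=bot.read_state(); F.append(s["force"]); M.append(s["moment"]); im,W,K,Rw,tw=wsave("fin")
F=np.array(F); print(F.round(2),(F@n).round(2),np.mean(M,0).round(3)); p=np.array(s["position"]); R=np.array(s["tcp_rot"]); print(p,"moment tool",(np.mean(M,0)@R).round(3))
C=(W-p)@R; m=(C[...,0]>.008)&(C[...,0]<.05)&(abs(C[...,1])<.03)&(C[...,2]>.02)&(C[...,2]<.036); c,nn,q=fitplane(C[m]); print("slide in tool",c,nn,q.min(0),q.max(0))
print("foot",rect(W,.47,.57,.2,.29,.0375,.0445)); print("block",rect(W,.43,.6,.15,.31,.025,.036))
im,d,K,Rw,tw=cap("scene"); x,y=proj(np.array([.5,.243,.09]),K,Rw,tw).astype(int); c=im[y-45:y+45,x-60:x+60]; cv2.imwrite("pics/fin_s.png",cv2.resize(c,None,fx=6.5,fy=6.5,interpolation=cv2.INTER_CUBIC))
E
```

```text
time_s: 23.7
position: [0.5029, 0.243, 0.1068]
tcp_rot: [[-0.912, 0.008, 0.41], [0.007, 1.0, -0.004], [-0.41, -0.001, -0.912]]
force: [-4.0, -0.5, 6.8]
opening: 0.158
grasp_force: 30.0
[[-4.   -0.54  6.78]
 [-3.69 -1.17  7.94]
 [-4.09 -0.33  6.99]
 [-4.05  0.77  7.02]] [7.83 8.76 8.06 8.07] [-0.012  0.277 -0.006]
[0.50287889 0.24299497 0.10680677] moment tool [ 0.015  0.277 -0.   ]
slide in tool [0.02422353 0.00059498 0.02928255] [-0.00786106  0.00166595  0.99996771] [ 0.00803227 -0.01742014  0.02703121] [0.03527463 0.01860015 0.03156236]
foot (1105, array([497.3, 243.3]), array([17.2, 43.9]), 0.1, np.float64(0.0392))
block (3640, array([519. , 243.1]), array([81.7, 70.3]), 10.4, np.float64(0.0312))
```

View pics/fin_s.png

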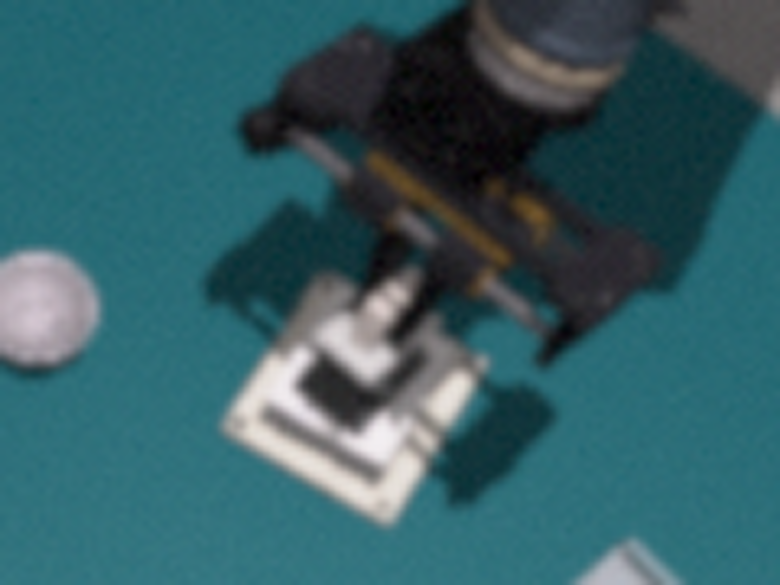

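The final crop shows the slide lying on the face, held by its rib. The 0.28 N·m moment about the hinge direction means it bears on its lower edge, so it is slightly too steep. I'll flatten it in small steps.

```bash
python3 -m handwheel '[[0,0,0,0,0.001,0],[0,0,0,0,0.002,0],[0,0,0,0,0.003,0],[0,0,0,0,0.0035,0],[0,0,0,0,0.0035,0],[0,0,0,0,0.0035,0],[0,0,0,0,0.0035,0],[0,0,0,0,0.0035,0]]'
cat > st.py <<'E'
from h import *
n=np.array([-.4102,.0033,.912]); F=[];M=[]
for i in range(6): 
    s=bot.read_state(); F.append(s["force"]); M.append(s["moment"]); cams.capture("wrist")
F=np.mean(F,0);M=np.mean(M,0); R=np.array(s["tcp_rot"]); print("F",F.round(2),"along n",(F@n).round(2),"M tool",(M@R).round(3),"tilt",np.degrees(np.arcsin(R[0,2])).round(2),np.round(s["position"],4),s["time_s"])
E
python3 st.py
```

```text
time_s: 24.62
position: [0.5032, 0.243, 0.107]
tcp_rot: [[-0.915, 0.008, 0.404], [0.007, 1.0, -0.004], [-0.404, -0.001, -0.915]]
force: [-3.5, -1.1, 7.1]
opening: 0.158
grasp_force: 30.0
F [-3.53 -1.12  7.61] along n 8.38 M tool [0.086 0.137 0.008] tilt 23.85 [0.5032 0.243  0.107 ] 24.8667
```

```bash
python3 -m handwheel '[[0,0,0,0,0.001,0],[0,0,0,0,0.002,0],[0,0,0,0,0.003,0],[0,0,0,0,0.003,0],[0,0,0,0,0.003,0],[0,0,0,0,0.003,0],[0,0,0,0,0.003,0],[0,0,0,0,0.003,0]]'
python3 st.py
```

```text
time_s: 25.58
position: [0.5035, 0.2431, 0.1072]
tcp_rot: [[-0.917, 0.008, 0.399], [0.007, 1.0, -0.004], [-0.399, -0.001, -0.917]]
force: [-3.0, -1.7, 7.5]
opening: 0.156
grasp_force: 30.0
F [-3.03 -1.34  7.5 ] along n 8.07 M tool [ 0.169 -0.004  0.027] tilt 23.54 [0.5035 0.2431 0.1072] 25.8333
```

```bash
python3 -m handwheel '[[0,0,0,-0.001,0,-0.0004],[0,0,0,-0.002,0,-0.0009],[0,0,0,-0.0025,0,-0.0011],[0,0,0,-0.0025,0,-0.0011],[0,0,0,-0.0025,0,-0.0011],[0,0,0,-0.0025,0,-0.0011],[0,0,0,-0.0025,0,-0.0011],[0,0,0,-0.0025,0,-0.0011]]'
python3 st.py
```

```text
time_s: 26.55
position: [0.5035, 0.2433, 0.1072]
tcp_rot: [[-0.917, 0.01, 0.4], [0.007, 1.0, -0.009], [-0.4, -0.005, -0.917]]
force: [-3.1, -0.1, 7.7]
opening: 0.159
grasp_force: 30.0
F [-3.34 -0.62  7.84] along n 8.52 M tool [-0.018  0.06   0.022] tilt 23.55 [0.5035 0.2432 0.1072] 26.8
```

```bash
python3 -m handwheel '[[0,0,0.0001,0,0.0005,0],[0,0,0.0001,0,0.001,0],[0,0,0.0001,0,0.001,0],[0,0,0.0001,0,0.001,0],[0,0,0.0001,0,0.001,0],[0,0,0.0001,0,0.001,0],[0,0,0.0001,0,0.001,0],[0,0,0.0001,0,0.001,0]]'
python3 st.py; python3 - <<'E'
from h import *
s=bot.read_state(); im,W,K,Rw,tw=wsave("fin2"); p=np.array(s["position"]); R=np.array(s["tcp_rot"])
C=(W-p)@R; m=(C[...,0]>.008)&(C[...,0]<.05)&(abs(C[...,1])<.03)&(C[...,2]>.02)&(C[...,2]<.036); c,nn,q=fitplane(C[m]); print("slide in tool",c,nn,q.min(0),q.max(0)); print("slide normal",-(R@nn), "slope",np.degrees(np.arccos(abs((R@nn)[2]))))
E
```

```text
time_s: 27.52
position: [0.5036, 0.2433, 0.1072]
tcp_rot: [[-0.917, 0.01, 0.398], [0.007, 1.0, -0.009], [-0.398, -0.005, -0.917]]
force: [-2.6, -0.3, 7.2]
opening: 0.162
grasp_force: 30.0
F [-3.13 -0.36  7.19] along n 7.84 M tool [0.002 0.024 0.025] tilt 23.44 [0.5036 0.2433 0.1072] 27.7667
slide in tool [0.02412074 0.00056495 0.0293299 ] [-0.01041082  0.00156959  0.99994457] [ 0.00820221 -0.01745437  0.02707475] [0.03516706 0.0185993  0.03166937]
slide normal [-0.40738491  0.00711445  0.91322884] slope 24.044561757377032
```

```bash
python3 -c "
from rig import bot
print(bot.hand_in())"
```

```text
the job is handed in; nothing more can be done
None
```

I handed the job in at about 28 s: the tilting head is fully home in the stage socket and released, and the slide is held by its rib, centred and flush on the sloped face (slope within about 0.2°, moments near zero) at about 8 N. No verdict came back.

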